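# Prove the fit of a taper arbor and drift it loose

## Robot

A 7-joint arm with a two-finger parallel gripper is mounted at the origin on the work surface. World frame = base frame: x ahead of the robot, y to its left, z up, the work surface at z = 0. Lengths are in mm, angles in degrees, forces in N, time in s.
With the tool pointing down it reaches from about 400 to 875 mm from the base axis. Payload 19.3 kg.
Tool frame: the origin (TCP) lies midway between the tips of the shut fingers; the grasp point (between the pads) lies behind it (manip.hold_point_z is the z of the grasp point in the tool frame, in mm); z points along the fingers, y is the line along which they close (so a half turn about z gives the same grasp; the last joint's range is limited). The gripper opens to 85 mm and grips with 20 to 120 N. Pads are 22 mm wide; open, the fingers measure 114 mm over their backs; the gripper's body (76 mm by 85 mm) begins 54 mm behind the grasp point. The pads swing forward as they close: fully open they stand 13 mm farther back than shut.
Start: joints at [-79.653, 29.874, -2.08, 91.645, 1.215, 58.505, -6.463], TCP at [155.131, 605.433, 231.291] pointing down, gripper open.
Joint ranges: [-166.77, 166.77], [-17.47, 122.26], [-85.68, 81.53], [9.62, 139.38], [-72.42, 252.41], [9.2, 110.78], [-144.41, 144.41]. Speed limits (degrees/s): [108.29, 108.29, 136.94, 136.94, 172.46, 172.46, 172.46].

## Interface

Orientations are given as [roll, pitch, yaw] about the fixed x, y, z axes, in that order (R = Rz(yaw) Ry(pitch) Rx(roll)).
In Python, from plant import manip gives the robot as it stands.
- The arm moves only by the tool drive_tool, never from a script. Its argument "rows" is a list of rows, each a list of 4 numbers: the shift along the tool's x, y, z in cm, then the turn about the tool's z in rad. A call has 1 to 10 rows; each row is the pose to reach, as a shift and turn from the pose commanded when the call began, along the tool's axes at that moment; what a row does not reach only later rows make up. A row lasts 1/8 s, in which the tool goes at most 62.5 mm and 10.7 degrees, less where a joint would pass 70% of its speed; a pose out of reach is approached as far as the arm can. A call with a gripper value outside its range is refused whole. "jaw" is the finger opening in cm, from 0 to 8.54, set as the call begins (left out, the last holds). The fingers move at their own pace and stop on an object; "newtons" is the grip in N (left out, the last holds). Time passes only in rows, so rows that repeat a pose let the fingers close. It gives the time, the measured TCP pose, the force, the opening and the grip force at its end, in the units of the state.
- manip.state(): the state, without advancing time (a new reading comes with each control period).
- manip.get_image(name): name is "scene" or "top"; returns a dict with "frame" (384x512x3 uint8, red, green, blue), "depth" (384x512 float32, mm along the optical axis (not along the pixel's ray), 0 where there is no reading), "intrinsics" (3x3 intrinsics, pixels), "view" (4x4, takes a point from world to camera coordinates). Camera axes: x right, y up, looking along -z (the intrinsics and any distortion apply to the point x, -y, -z); pixel columns grow to the right and rows downward; lengths in mm; the calibration is good to about 2 mm. A picture is of the moment at which its call begins.
- manip.hand_in(): hands the job in; it is judged then, once.
The state is a dict: "time": time; "q": joint angles; "dq": joint speeds; "joint_torque": joint torques, N m; "ee_pos": TCP position; "eef_rot": TCP orientation; "force": force on the tool from outside, world axes, zero at the start; "moment": the same for the moment, N m; "grip_width": finger opening in mm; "grip_force": force on a finger pad.
Only numpy, scipy, OpenCV 4.12 (cv2) and the standard library are available. Lean on these libraries where they do the work, as an engineer would, in place of code of your own. Each camera call takes 0.05 s, during which the arm holds its last target. There are 200 camera calls.

## Task

Check the fit of the freshly ground taper arbor (the tool with the flats and the threaded stud, not the round drill chuck) in the grey bench socket: lower it in, turn it under a light push until its tang finds the driver slot hidden in the bore, never forcing it, then press it fully home and let go of it. Then take the steel drift, slide it nose first through the slot under the arbor and press it in steadily until its wedge has lifted the arbor off its seat by roughly 7 mm, and leave the loosened arbor standing in the socket on the drift. Leave everything else on the bench where it is.

Things in the scene. Friction and masses are not known exactly. Their poses are not given: they have to be found in the camera images.
- arbor: Bare steel arbor, 0.4 to 0.65 kg, upright in one of the rack's two places. Origin: on its axis at the underside of its shoulder; z up. Above: round shoulder 44 mm across, z 0 to 8 mm; block with two grip flats, z 8 to 48, 28 mm thick along y, 34 along x; threaded stud 12 mm across, z 48 to 68. Below: oiled taper shank and tang. A half turn about z makes no difference.
- shank_end (a point): On the arbor's axis, 46 mm below its origin: lower end of the taper shank, which is 30 mm in diameter at the shoulder and narrows downwards with a half angle of 4 degrees. Axes as the arbor's.
- tang_end (a point): Round tip of the arbor's tang, 80 mm below the arbor's origin on its axis; axes as the arbor's. The tang is flat, 20 mm wide along x and 8 mm thick along y, from 46 down to 77 mm below the origin; the small round tip stands 3 mm beyond its flat end.
- rack: Fixed wooden rack, 190 x 80 mm, 110 mm tall; two holes of 35 mm at x -55 and +55 mm hold the arbor and the drill chuck by their shoulders. Origin: centre of the underside; x along its length.
- socket: Fixed grey steel bench socket as a whole: octagonal, 55 mm across, 130 mm tall, on a base of 130 x 120 x 12 mm. Origin on its axis at the table, 130 mm below the mouth; z up, x is the way the drift is driven through its slot (from the end with the ledge to the other).
- socket_mouth (a point): Centre of the socket's round mouth, 130 mm above the table; axes as the socket's. Tapered bore: 30 mm in diameter here, half angle 4 degrees, 50 mm deep. The arbor is home when its origin is here, its shoulder on the rim. Spring jaws in the bore grip the last 7 mm, which need a push of 5 to 25 N; the taper then holds by itself.
- driver_seat: On the socket's axis, 58 mm below the mouth: top of a stiff plate 8 mm thick in the bore with a slot 10 mm wide for the tang. The slot lies along the socket's y axis, give or take 0.7 rad, differing each time and not measured (not shown by these axes, which are the socket's). A tang lying across it meets it with the arbor 19 mm above home and passes when turned to within 0.08 rad of it. Over 60 N spoils it.
- slot_entry (a point): On the floor of the drift's through slot, at the socket's near face: 28 mm before the axis, 30 mm above the table; axes as the socket's. Slot along x, 14 mm wide, 34 mm high inside. Its floor goes on as an open ledge 24 mm wide out to 90 mm before the axis; two flared guides, 26 to 54 mm before the axis. The tang tip of a home arbor is 20 mm above this floor.
- drift: Loose steel drift (taper wedge), 235 mm long, 0.45 to 0.7 kg, lying on its straight lower edge. Origin: underside, below the place to grip, near its centre of mass; x towards the nose, z up. Blade 10 mm thick along y, from x +175 (nose) to -25 mm. Its height rises evenly from 10 mm at the nose to 36 mm at x +45 and stays 36 behind. Striking head, x -25 to -60 mm, 30 wide, 36 tall.
- drift_nose (a point): Lower edge of the drift's nose, 175 mm ahead of the drift's origin; axes as the drift's. With the drift on the slot's floor it begins to lift a home arbor when the nose is about 50 mm past the socket's axis, and has lifted it 7 mm at about 85 mm, with a push of 10 to 30 N; it stays where it is left.
- chuck: Round dark drill chuck on a plain taper, 44 mm in diameter and 56 mm tall above its shoulder, in the other place of the rack; to be left alone.
- wire_wheel: Wire wheel, 120 mm across and 22 mm thick, flat on the table; bystander. Origin: centre of the underside.
- stone_wheel: Grey grinding wheel, 110 mm across and 20 mm thick, flat on the table; bystander. Origin: centre of the underside.
- oil_bottle: White bottle, 44 mm across and 130 mm tall; bystander. Origin: centre of the underside.
- nut: Steel nut, 26 mm across, 12 mm tall; bystander. Origin: centre of the underside.
- flange_washer: Steel clamping washer, 50 mm across, 9 mm tall; bystander. Origin: centre of the underside.
- wrench: Steel wrench lying on the table; bystander. Origin at the middle of its underside, x along it.
- screwdriver: Screwdriver lying on the table; bystander. Origin at the middle of its underside, x along it.

How it is judged:
By the outcome, as a careful person would: the job done as asked, in the order asked, and still so for the second after the job is handed in, with the robot touching nothing.
It also fails if it takes over 72 s, if anything falls off the work surface, if the arm or the gripper's body presses on something with over 40 N, if the wrist force passes 120 N, or if a joint passes its speed limit or range.

## Working session

There is one attempt and no reset: what is moved stays moved. The work goes in short steps, Python scripts to look and compute and a tool call to move; the robot and the scene stay as the last step left them, time stands still between calls to the robot, and variables do not carry over. Pictures are saved under pics/ and viewed, at most 10 in all, crops included, and the job is handed in when it is done.

Besides the shell and the picture viewer there is one more tool, called after "Emit:" as a command line: name --pt "numbers of a row" for each row, then --argument value for the rest. drive_tool: Moves the arm, as the interface text tells. Its arguments: {"type":"object","properties":{"rows":{"type":"array"},"jaw":{"type":"number"},"newtons":{"type":"number"}},"required":["rows"]}

```bash
mkdir -p pics; cat > h.py <<'E'
from plant import manip
import numpy as np, cv2
def grab(n):
    d=manip.get_image(n); return d
def world(d):
    K=np.array(d["intrinsics"]);V=np.array(d["view"]);z=d["depth"].astype(float)
    v,u=np.mgrid[0:z.shape[0],0:z.shape[1]]
    x=(u-K[0,2])/K[0,0]*z; y=(v-K[1,2])/K[1,1]*z
    P=np.stack([x,-y,-z,np.ones_like(z)],-1)@np.linalg.inv(V).T
    P=P[...,:3]; P[z==0]=np.nan
    return P
E
python3 - <<'E'
from h import *
for n in("top","scene"):
    d=grab(n); np.savez(f"{n}.npz",**{k:np.array(d[k]) for k in("frame","depth","intrinsics","view")})
    cv2.imwrite(f"pics/{n}.png",cv2.resize(d["frame"][...,::-1],(800,600)))
    print(n,{k:v for k,v in d.items() if k not in("frame","depth")})
print(manip.state(),manip.hold_point_z)
E
```

```text
top {'intrinsics': array([[353.89564247,   0.        , 256.11157252],
       [  0.        , 353.89564247, 193.64011611],
       [  0.        ,   0.        ,   1.        ]]), 'view': array([[-9.32809023e-02, -9.95635316e-01, -2.99844526e-03,
         1.08420975e+01],
       [ 9.72678485e-01, -9.17722941e-02,  2.13247298e-01,
        -6.01319087e+02],
       [-2.12591715e-01,  1.69753772e-02,  9.76993654e-01,
        -8.46863874e+02],
       [ 0.00000000e+00,  0.00000000e+00,  0.00000000e+00,
         1.00000000e+00]])}
scene {'intrinsics': array([[425.29257455,   0.        , 258.63339302],
       [  0.        , 425.29257455, 192.51221718],
       [  0.        ,   0.        ,   1.        ]]), 'view': array([[-8.39065120e-01,  5.44029816e-01,  1.13294981e-03,
         5.21204066e+02],
       [-3.39902593e-01, -5.25860470e-01,  7.79703144e-01,
         7.79173509e+01],
       [ 4.24777532e-01,  6.53836620e-01,  6.26148324e-01,
        -1.34066662e+03],
       [ 0.00000000e+00,  0.00000000e+00,  0.00000000e+00,
         1.00000000e+00]])}
{'time': 0.1, 'q': array([-79.6545461 ,  29.90498561,  -2.08257311,  91.66998248,
         1.21640514,  58.50474717,  -6.46362304]), 'dq': array([ 0.01865057, -0.10052071,  0.05100886, -0.15360544,  0.04109212,
        0.0456608 , -0.05020982]), 'joint_torque': array([ 3.46624285e-03, -9.28491783e+01,  1.98406354e+00, -3.70530438e+01,
        1.81582285e-02,  5.25551965e-03,  4.04538594e-05]), 'ee_pos': array([155.04426544, 605.1556866 , 230.7946149 ]), 'eef_rot': array([-1.79942608e+02,  4.91752926e-03,  1.65633005e+02]), 'force': array([ 0.26022081, -0.02930047, -0.06606593]), 'moment': array([0.03184808, 0.00291739, 0.07392995]), 'grip_force': 0.0, 'grip_width': 85.10379492639522} -18.700000000000003
```

View pics/top.png

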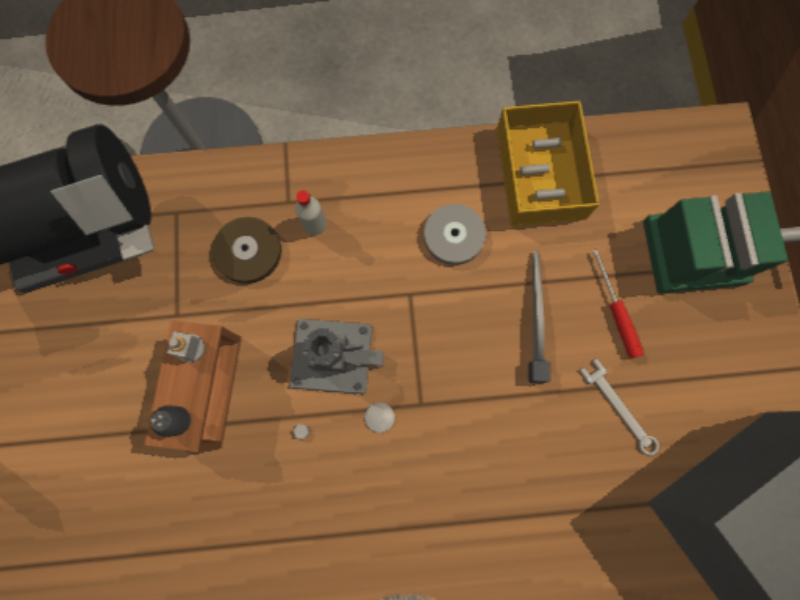

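View pics/scene.png

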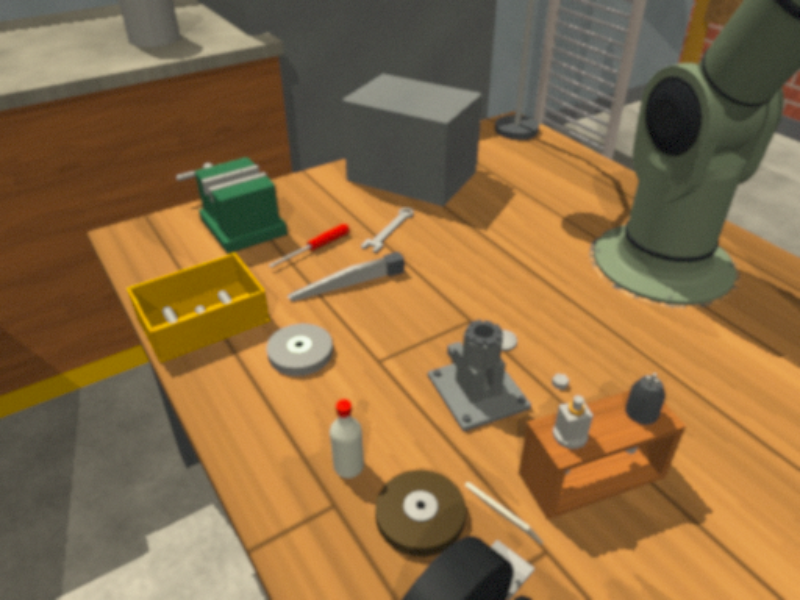

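Top view (800x600): arbor at (185,345) in the rack with its flats and stud, chuck at (170,420), socket at (322,347) with its ledge to the right (375,358), drift from the nose (535,255) to the head (540,372). The scene view agrees, and the arbor is at (573,420). Next I'll measure each of these from depth.

```bash
cat > m.py <<'E'
from h import *
C={}
for n in("top","scene"):
    d=dict(np.load(n+".npz")); P=world(d); C[n]=P
def at(n,u,v): return C[n][int(v*.64),int(u*.64)]
def sel(c,r,z0,z1,n=None):
    Q=np.concatenate([C[k].reshape(-1,3) for k in ([n] if n else C)])
    Q=Q[np.isfinite(Q).all(1)]
    return Q[(np.hypot(Q[:,0]-c[0],Q[:,1]-c[1])<r)&(Q[:,2]>z0)&(Q[:,2]<z1)]
def rect(Q): 
    r=cv2.minAreaRect(Q[:,:2].astype(np.float32)); return np.round(r[0],1),np.round(r[1],1),round(r[2],1),len(Q)
E
python3 - <<'E'
from m import *
a=at("top",180,352);s=at("top",322,330);dr=at("top",538,330)
print(a,s,dr, at("scene",573,425), at("scene",485,330))
def show(nm,c,r,z0,z1):
    for n in("top","scene",None):
        Q=sel(c,r,z0,z1,n)
        if len(Q)>5: print(nm,n,*rect(Q),Q.mean(0).round(1))
show("arbor block top",a,40,152,164); show("stud",a,40,170,190); show("shoulder",a,40,112,125); 
show("arbor flats",a,40,122,150)
show("rack top",a,200,105,113)
show("mouth",s,50,126,136); show("base",s,110,8,16); show("barrel",s,45,70,120)
show("ledge",s,110,24,34)
show("drift",dr,150,4,45)
show("drift top",dr,150,30,42)
for z in range(100,190,5): print(z,len(sel(a,40,z,z+5,'top')),len(sel(a,40,z,z+5,'scene')),end='; ')
E
```

```text
[537.36424702 281.98963493 156.09441594] [554.92204204  77.54619195 129.50942508] [ 538.1340343  -272.44057857   33.29656375] [565.05314503 292.29392734 147.67210834] [524.53640488  71.58977916 121.54537141]
arbor block top top [549.2 281.8] [29.2 33.8] 72.4 148 [548.1 279.8 157.7]
arbor block top scene [553.2 283.1] [30.4 34.6] 70.2 173 [557.7 286.3 158. ]
arbor block top None [551.3 282.5] [31.7 37.5] 72.4 321 [553.3 283.3 157.9]
stud top [549.2 281.5] [11.6 11.4] 82.2 32 [549.2 281.7 176.1]
stud scene [554.  283.1] [13.6 10.1] 53.0 44 [554.5 283.6 176.8]
stud None [552.1 282.5] [16.6 12.3] 22.1 76 [552.3 282.8 176.5]
shoulder top [543.5 283.2] [65.9 57.6] 54.9 108 [540.9 273.5 116.6]
shoulder scene [539.8 286.5] [65.4 72.8] 65.1 211 [554.4 292.6 116.9]
shoulder None [539.3 285.3] [69.3 72.8] 65.1 319 [549.8 286.1 116.8]
arbor flats top [541.7 273.2] [17.5 38.2] 43.7 71 [544.5 270.3 136.2]
arbor flats scene [561.8 288.7] [21.8 42.2] 33.3 217 [561.  289.6 136.2]
arbor flats None [551.7 282.8] [31.9 38.7] 73.3 288 [556.9 284.8 136.2]
rack top top [560.  218.5] [328.1 270.2] 0.6 2009 
[... 912 characters left out ...]
528.   50.1] [120.6  58.4] 79.4 388 [528.1  43.1  29.4]
drift top [ 547.6 -300.2] [246.3 255.4] 69.5 860 [ 525.4 -307.9   21.8]
drift scene [ 540.4 -285.7] [267.6 272.3] 20.7 948 [ 545.1 -295.8   18.8]
drift None [ 537.5 -286.4] [272.2 273.4] 19.3 1808 [ 535.8 -301.5   20.2]
drift top top [ 521.3 -276.5] [ 29.7 136.5] 81.7 308 [ 501.3 -272.6   34.4]
drift top scene [ 531.8 -275.2] [ 32.6 151.1] 82.6 203 [ 513.1 -271.7   35. ]
drift top None [ 530.3 -275.2] [ 33.1 153.9] 82.6 511 [ 506.  -272.2   34.6]
100 8 0; 105 360 96; 110 187 343; 115 66 84; 120 10 44; 125 12 43; 130 14 34; 135 14 40; 140 12 36; 145 12 42; 150 22 44; 155 109 112; 160 29 42; 165 7 25; 170 7 9; 175 24 31; 180 1 4; 185 0 0;
```

```bash
cat >> h.py <<'E'
def go(x,y,z,yaw):
    "shift (cm, tool axes) and turn (rad) from the measured pose, tool down"
    s=manip.state(); p=s["ee_pos"]; w=np.radians(s["eef_rot"][2])
    d=np.array([x,y,z])-p
    t=[np.cos(w)*d[0]+np.sin(w)*d[1], np.sin(w)*d[0]-np.cos(w)*d[1], -d[2]]
    turn=-((np.radians(yaw)-w+np.pi)%(2*np.pi)-np.pi)
    print("pose",p.round(1),s["eef_rot"].round(1),"q7",s["q"][6].round(0),"| row:",np.round(np.array(t)/10,2),round(turn,3),"dist",np.linalg.norm(d).round(0))
E
python3 - <<'E'
from m import *
for n in("top","scene"):
    Q=C[n].reshape(-1,3);Q=Q[np.isfinite(Q).all(1)]
    Q=Q[(abs(Q[:,1]+275)<38)&(Q[:,0]>400)&(Q[:,0]<690)&(Q[:,2]>6)&(Q[:,2]<45)]
    print(n,rect(Q)); T=Q[Q[:,2]>31]; print(" high",rect(T))
    m=Q[:,0].min(); B=Q[(Q[:,0]>m+45)]; v=cv2.fitLine(B[:,:2].astype(np.float32),cv2.DIST_HUBER,0,.01,.01).ravel(); print(" line",v,np.degrees(np.arctan(v[1]/v[0])), Q[:,0].min(),Q[:,0].max())
    top=Q[(Q[:,2]>33)]; print(" zmax",np.percentile(Q[:,2],95))
go(551.5,282.4,231,161.5)
E
```

```text
top (array([ 568.5, -282.9]), array([ 30.7, 234.5]), 81.7, 587)
 high (array([ 521.3, -276.4]), array([ 29.5, 136.5]), 81.7, 295)
 line [ 9.8852968e-01 -1.5102687e-01  5.7527234e+02 -2.8041074e+02] -8.6864395 451.25315464641244 684.8890138226415
 zmax 36.917080796296645
scene (array([ 571.8, -281.5]), array([ 32.9, 233.8]), 82.0, 666)
 high (array([ 526.2, -274.5]), array([ 32.6, 139.9]), 82.6, 186)
 line [ 9.8972869e-01 -1.4295837e-01  5.7776221e+02 -2.7954111e+02] -8.219071 455.4489655072324 687.8669640548806
 zmax 37.44432194054539
pose [155.  605.2 230.8] [-179.9    0.   165.6] q7 -6.0 | row: [-4.641e+01 -2.143e+01 -2.000e-02] 0.072 dist 511.0
```

Emit:
drive_tool --pt "-4.6 -2.1 0 0.01" --pt "-9.3 -4.3 0 0.02" --pt "-14 -6.4 0 0.03" --pt "-19 -8.6 0 0.04" --pt "-24 -11 0 0.05" --pt "-29 -13.4 0 0.06" --pt "-34 -15.7 0 0.07" --pt "-39 -18 0 0.072" --pt "-43 -20 0 0.072" --pt "-46.4 -21.4 0 0.072" --jaw 6

```text
time: 1.35
ee_pos: [552.6, 281.2, 231.0]
eef_rot: [-180.0, -0.0, 161.4]
force: [0.4, -0.2, -0.0]
grip_width: 60.2
grip_force: 0.0
```

```bash
python3 -c "
from h import *
go(551.5,282.4,121,161.5)"
```

```text
pose [552.6 281.2 231. ] [-180.    -0.   161.4] q7 41.0 | row: [ 0.15  0.08 11.  ] -0.001 dist 110.0
```

Emit:
drive_tool --pt "0.15 0.1 2 0" --pt "0.15 0.1 4 0" --pt "0.15 0.1 6 0" --pt "0.15 0.1 8 0" --pt "0.15 0.1 9.5 0" --pt "0.15 0.1 10.5 0" --pt "0.15 0.1 10.9 0" --pt "0.15 0.1 10.9 0"

```text
time: 2.35
ee_pos: [550.5, 284.4, 122.4]
eef_rot: [180.0, 0.0, 161.5]
force: [0.9, -0.3, -1.0]
grip_width: 59.8
grip_force: 0.0
```

Emit:
drive_tool --pt "0 0 0 0" --pt "0 0 0 0" --pt "0 0 0 0" --pt "0 0 0 0" --pt "0 0 0 0" --pt "0 0 0 0" --jaw 2.4 --newtons 60

```text
time: 3.1
ee_pos: [550.6, 284.5, 122.8]
eef_rot: [180.0, 0.0, 161.5]
force: [-1.3, -1.6, 6.5]
grip_width: 27.2
grip_force: 59.4
```

```bash
python3 -c "
from h import *
s=manip.state();print(s['moment'],s['force'])
d=grab('scene');np.savez('s2.npz',**{k:np.array(d[k]) for k in('frame','depth','intrinsics','view')})
cv2.imwrite('pics/s2.png',cv2.resize(d['frame'][220:330,330:460,::-1],(780,600)))"
```

```text
[-0.13492302  0.27593263 -0.02725121] [-1.33401865 -1.56746442  6.46734396]
```

View pics/s2.png

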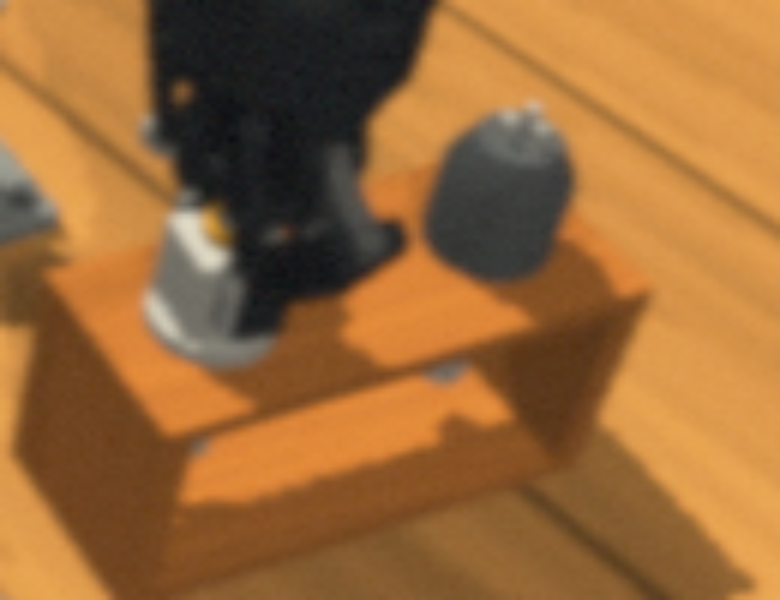

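Emit:
drive_tool --pt "0 0 0 0" --pt "0 0 -0.3 0" --pt "0 0 -1 0" --pt "0 0 -3 0" --pt "0 0 -5 0" --pt "0 0 -7 0" --pt "0 0 -9 0" --pt "0 0 -11 0" --pt "0 0 -12.4 0" --pt "0 0 -12.4 0" --newtons 100

```text
time: 4.4
ee_pos: [550.6, 284.5, 247.1]
eef_rot: [179.9, 0.1, 161.5]
force: [0.0, -0.7, -5.7]
grip_width: 26.9
grip_force: 99.1
```

```bash
python3 -c "
from h import *
go(532,82.6,247,161.5);print(manip.state())"
```

```text
pose [550.6 284.5 247.1] [1.799e+02 1.000e-01 1.615e+02] q7 41.0 | row: [-4.640e+00 -1.974e+01  1.000e-02] 0.0 dist 203.0
{'time': 4.4, 'q': array([-35.80084393,  28.55482706,   4.4014905 ,  91.79888613,
        -2.43421908,  59.66309988,  40.79719577]), 'dq': array([ 0.11236361,  1.19051453, -0.01335193,  1.52030716, -0.06400957,
       -0.98586785,  0.0652878 ]), 'joint_torque': array([-3.13127122e-02, -9.60102153e+01,  4.57619861e+00, -4.08004904e+01,
        3.90253204e-02,  5.61638586e-01, -1.30173785e-02]), 'ee_pos': array([550.64830295, 284.52404982, 247.08900056]), 'eef_rot': array([1.79941889e+02, 5.00588959e-02, 1.61502962e+02]), 'force': array([ 0.03824866, -0.72155847, -5.68798351]), 'moment': array([ 0.01353752, -0.00443764, -0.00509019]), 'grip_force': 99.13120865821838, 'grip_width': 26.867697858583465}
```

Emit:
drive_tool --pt "-0.6 -2.2 0 0" --pt "-1.1 -4.4 0 0" --pt "-1.6 -6.8 0 0" --pt "-2.1 -9.2 0 0" --pt "-2.7 -11.6 0 0" --pt "-3.3 -14 0 0" --pt "-3.9 -16.4 0 0" --pt "-4.3 -18.5 0 0" --pt "-4.6 -19.7 0 0" --pt "-4.6 -19.7 0 0"

```text
time: 5.65
ee_pos: [531.6, 82.3, 246.4]
eef_rot: [180.0, 0.0, 161.4]
force: [0.6, 0.4, -5.3]
grip_width: 26.8
grip_force: 99.3
```

```bash
cat > look.py <<'E'
import sys
from h import *
d=grab('scene');P=world(d);t=grab('top');T=world(t)
np.savez('s3.npz',P=P,T=T,f=d['frame'],tf=t['frame'])
s=manip.state();print(s['ee_pos'].round(1),s['force'].round(1),s['moment'].round(3),s['eef_rot'].round(1))
cv2.imwrite('pics/%s.png'%sys.argv[1],cv2.resize(np.hstack([d['frame'][140:290,230:380,::-1],t['frame'][150:300,130:280,::-1]]),(800,400)))
for n,Q in(('scene',P),('top',T)):
    Q=Q.reshape(-1,3);Q=Q[np.isfinite(Q).all(1)]
    Q=Q[np.hypot(Q[:,0]-533,Q[:,1]-81)<45]
    for z0,z1 in((124,133),(140,152),(156,170),(176,194),(198,225),(222,240)):
        q=Q[(Q[:,2]>z0)&(Q[:,2]<z1)]
        if len(q)>8: r=cv2.minAreaRect(q[:,:2].astype(np.float32));print(n,z0,z1,len(q),np.round(r[0],1),np.round(r[1],1),round(r[2]),q.mean(0).round(1))
E
python3 look.py s3
```

```text
[531.6  83.7 246.3] [-0.7 -0.1 -5.7] [0.016 0.044 0.034] [180.   -0.  161.5]
scene 124 133 271 [534.8  81.1] [54.5 54.3] 77 [536.9  83.4 129.2]
scene 156 170 44 [534.5  81.6] [10.8 20.1] 64 [535.7  83.1 163.9]
scene 176 194 43 [537.4  86.2] [13.4 22.1] 54 [538.3  85.3 185.7]
scene 198 225 112 [539.2  88.1] [11.8 26. ] 52 [540.7  88.5 212.2]
scene 222 240 67 [542.9  92.1] [17.1 40.2] 49 [544.2  92.  232.6]
top 124 133 28 [514.4  63. ] [10.6 30.7] 65 [519.8  60.6 127.9]
```

View pics/s3.png

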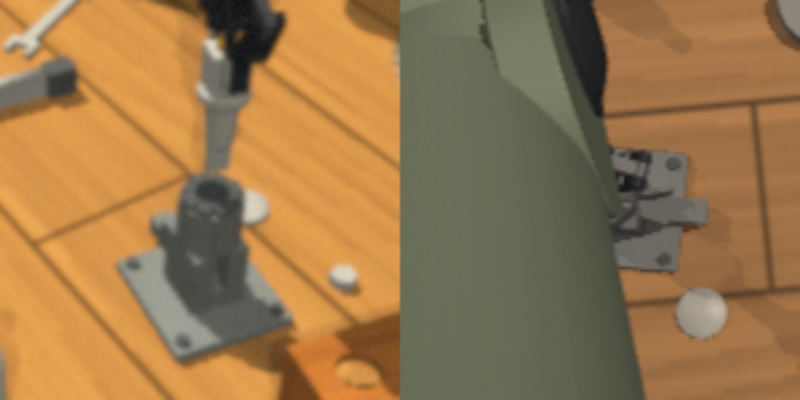

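Left (scene): the arbor hangs vertical above the socket, tang at about (217,160), mouth at (212,190). On the right the arm blocks the top view. I'll fit the shank axis in the scene cloud and compare it with the mouth.

```bash
cat > fit.py <<'E'
from h import *
from scipy.optimize import least_squares
P=np.load('s3.npz')['P'].reshape(-1,3);P=P[np.isfinite(P).all(1)]
P=P[np.hypot(P[:,0]-533,P[:,1]-81)<42]
zo=233.5
S=P[(P[:,2]>190)&(P[:,2]<228)]
r=lambda z:15-np.tan(np.radians(4))*(zo-z)
f=least_squares(lambda c:np.hypot(S[:,0]-c[0],S[:,1]-c[1])-r(S[:,2]),[533,81],loss='soft_l1')
print('shank',f.x,np.abs(f.fun).mean(),len(S))
f=least_squares(lambda c:np.hypot(S[:,0]-c[0]-c[2]*(S[:,2]-210),S[:,1]-c[1]-c[3]*(S[:,2]-210))-r(S[:,2]),[533,81,0,0],loss='soft_l1')
print('tilted',f.x)
B=P[(P[:,2]>70)&(P[:,2]<122)]
f=least_squares(lambda c:np.hypot(B[:,0]-c[0],B[:,1]-c[1])-28.2,[533,81],loss='soft_l1',f_scale=2)
print('barrel',f.x,np.abs(f.fun).mean(),len(B))
R=P[(P[:,2]>125)&(P[:,2]<134)]; h=cv2.convexHull(R[:,:2].astype(np.float32)); m=cv2.moments(h); print('rim hull',m['m10']/m['m00'],m['m01']/m['m00'],cv2.minEnclosingCircle(h))
E
python3 fit.py
```

```text
shank [533.36965158  80.41232824] 0.7772319194874934 148
tilted [ 5.33376704e+02  8.04189215e+01 -7.54050940e-03 -4.72412578e-03]
barrel [534.94295882  80.55449562] 2.8805152751827303 508
rim hull 535.257879825917 81.22359036272589 ((535.3421020507812, 81.36575317382812), 28.087100982666016)
```

```bash
python3 -c "
from h import *
go(533,84,181.5,161.5);go(533,84,172.8,161.5)"
```

```text
pose [531.6  83.7 246.3] [180.   -0.  161.5] q7 59.0 | row: [-0.13  0.07  6.48] 0.001 dist 65.0
pose [531.6  83.7 246.3] [180.   -0.  161.5] q7 59.0 | row: [-0.13  0.07  7.35] 0.001 dist 74.0
```

Emit:
drive_tool --pt "-0.13 0.07 0 0" --pt "-0.13 0.07 1 0" --pt "-0.13 0.07 2 0" --pt "-0.13 0.07 3 0" --pt "-0.13 0.07 4 0" --pt "-0.13 0.07 5 0" --pt "-0.13 0.07 6 0" --pt "-0.13 0.07 6.4 0" --pt "-0.13 0.07 6.4 0"

```text
time: 6.88
ee_pos: [532.9, 83.2, 182.1]
eef_rot: [-180.0, -0.0, 161.5]
force: [0.1, 0.3, -5.4]
grip_width: 26.8
grip_force: 99.3
```

```bash
sed -i 's/zo=233.5/import sys;zo=float(sys.argv[1])/' fit.py; python3 look.py s4; python3 -c "
from h import *
from scipy.optimize import least_squares
z=manip.state()['ee_pos'][2]-12.8
P=np.load('s3.npz')['P'].reshape(-1,3);P=P[np.isfinite(P).all(1)]
P=P[np.hypot(P[:,0]-534,P[:,1]-81)<40]
S=P[(P[:,2]>135)&(P[:,2]<z-4)]
f=least_squares(lambda c:np.hypot(S[:,0]-c[0],S[:,1]-c[1])-(15-np.tan(np.radians(4))*(z-S[:,2])),[533,81],loss='soft_l1');print(z,f.x,len(S),np.abs(f.fun).mean())"
```

```text
[533.1  83.2 182.6] [-0.1  0.7 -5.2] [-0.051  0.027  0.003] [180.    0.  161.5]
scene 124 133 232 [537.8  82.9] [51.3 55.4] 42 [540.7  87.  129.2]
scene 140 152 41 [541.7  89.3] [10.5 23. ] 43 [541.7  90.2 146.6]
scene 156 170 30 [540.9  92.1] [ 6.7 28.1] 53 [541.9  92.2 160.8]
scene 176 194 114 [545.1  89.2] [23.8 42.5] 35 [546.9  90.5 183.5]
scene 198 225 190 [538.   84.8] [43.  46.3] 30 [546.   88.3 211.7]
scene 222 240 93 [536.7  81.5] [86.1 21.5] 72 [542.9  84.1 231.4]
169.75313046071304 [534.9131691   81.42394596] 102 0.8056545524385129
```

View pics/s4.png

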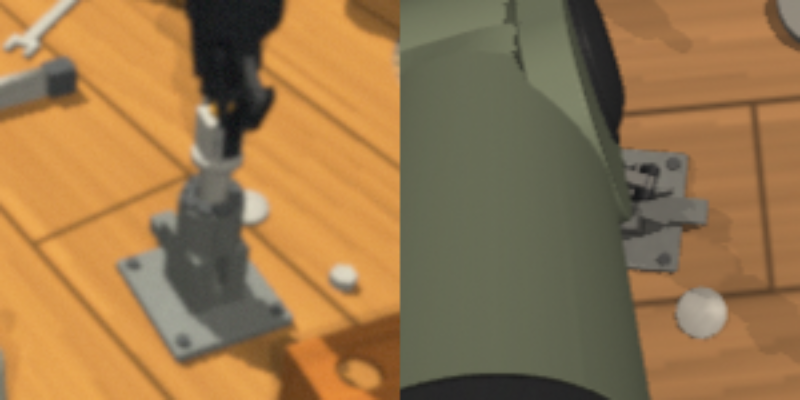

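The arbor is inside the mouth (shank at (215,180)) and centred within about 0.5 mm. I'll lower it gently.

Emit:
drive_tool --pt "0 0 0.4 0" --pt "0 0 0.8 0" --pt "0 0 1.1 0" --pt "0 0 1.4 0" --pt "0 0 1.6 0" --pt "0 0 1.7 0" --pt "0 0 1.75 0" --pt "0 0 1.75 0"

```text
time: 7.98
ee_pos: [532.9, 83.2, 164.8]
eef_rot: [-180.0, -0.0, 161.5]
force: [-0.0, -0.7, -5.8]
grip_width: 26.9
grip_force: 99.4
```

Emit:
drive_tool --pt "0 0 0.05 0" --pt "0 0 0.1 0" --pt "0 0 0.15 0" --pt "0 0 0.2 0" --pt "0 0 0.25 0" --pt "0 0 0.3 0" --pt "0 0 0.32 0" --pt "0 0 0.32 0"

```text
time: 8.98
ee_pos: [533.0, 83.1, 161.8]
eef_rot: [-180.0, 0.0, 161.5]
force: [-3.4, -4.5, 3.9]
grip_width: 27.0
grip_force: 100.5
```

Emit:
drive_tool --pt "0.03 -0.07 0 0" --pt "0.03 -0.07 0 0.03" --pt "0.03 -0.07 0 0.06" --pt "0.03 -0.07 0 0.09" --pt "0.03 -0.07 0 0.12" --pt "0.03 -0.07 0 0.15" --pt "0.03 -0.07 0 0.18" --pt "0.03 -0.07 0 0.21" --pt "0.03 -0.07 0 0.24" --pt "0.03 -0.07 0 0.24"

```text
time: 10.22
ee_pos: [532.5, 82.7, 161.7]
eef_rot: [180.0, 0.0, 147.7]
force: [0.9, -0.6, 5.7]
grip_width: 26.9
grip_force: 100.7
```

```bash
python3 -c "
from h import *
s=manip.state();print(s['moment'],s['force'],s['ee_pos'])"
```

```text
[-0.19647832 -0.11436023  0.0145704 ] [ 0.92122831 -0.61608308  5.6831806 ] [532.53669588  82.65813994 161.71213099]
```

Lateral force has gone and the push is a light 11 N or so. I'll keep sweeping this way.

Emit:
drive_tool --pt "0 0 0 0.03" --pt "0 0 0 0.06" --pt "0 0 0 0.09" --pt "0 0 0 0.12" --pt "0 0 0 0.15" --pt "0 0 0 0.18" --pt "0 0 0 0.21" --pt "0 0 0 0.24" --pt "0 0 0 0.27" --pt "0 0 0 0.27"

```text
time: 11.48
ee_pos: [532.6, 82.8, 161.8]
eef_rot: [180.0, 0.0, 132.2]
force: [1.0, 0.4, 5.9]
grip_width: 27.0
grip_force: 100.8
```

Emit:
drive_tool --pt "0 0 0 0.04" --pt "0 0 0 0.08" --pt "0 0 0 0.11" --pt "0 0 0 0.11"

```text
time: 11.98
ee_pos: [532.6, 82.8, 161.8]
eef_rot: [180.0, 0.0, 125.9]
force: [0.0, 0.3, 6.8]
grip_width: 27.0
grip_force: 100.9
```

Emit:
drive_tool --pt "0 0 -0.05 -0.07" --pt "0 0 -0.05 -0.14" --pt "0 0 -0.05 -0.21" --pt "0 0 -0.05 -0.28" --pt "0 0 -0.05 -0.35" --pt "0 0 -0.05 -0.42" --pt "0 0 -0.05 -0.49" --pt "0 0 -0.05 -0.56" --pt "0 0 -0.03 -0.6" --pt "0 0 0 -0.6"

```text
time: 13.22
ee_pos: [532.4, 82.5, 161.6]
eef_rot: [-180.0, -0.0, 160.3]
force: [-0.5, -0.6, 6.7]
grip_width: 26.5
grip_force: 101.0
```

Emit:
drive_tool --pt "0 0 0 -0.03" --pt "0 0 0 -0.06" --pt "0 0 0 -0.09" --pt "0 0 0 -0.12" --pt "0 0 0 -0.15" --pt "0 0 0 -0.18" --pt "0 0 0 -0.21" --pt "0 0 0 -0.24" --pt "0 0 0 -0.27" --pt "0 0 0 -0.27"

```text
time: 14.48
ee_pos: [532.5, 82.5, 161.6]
eef_rot: [-180.0, 0.0, 175.9]
force: [2.5, -1.2, 1.8]
grip_width: 27.0
grip_force: 100.4
```

Emit:
drive_tool --pt "0 0 0 -0.03" --pt "0 0 0 -0.06" --pt "0 0 0 -0.09" --pt "0 0 0 -0.12" --pt "0 0 0 -0.12"

```text
time: 15.1
ee_pos: [532.4, 82.4, 161.5]
eef_rot: [-180.0, -0.0, -177.3]
force: [3.1, -2.7, 0.3]
grip_width: 26.8
grip_force: 100.1
```

```bash
python3 -c "
from h import *
s=manip.state();print(s['moment'],s['force'],s['ee_pos'])"
```

```text
[-0.7326705  -0.89782903 -0.05163801] [ 3.13064635 -2.67229577  0.2696647 ] [532.43902748  82.41614809 161.5354822 ]
```

Emit:
drive_tool --pt "0 0 0.03 -0.03" --pt "0 0 0.05 -0.06" --pt "0 0 0.05 -0.09" --pt "0 0 0.05 -0.12" --pt "0 0 0.05 -0.15" --pt "0 0 0.05 -0.18" --pt "0 0 0.05 -0.18"

```text
time: 15.98
ee_pos: [532.0, 81.6, 160.6]
eef_rot: [-179.9, -0.1, -166.9]
force: [2.9, -6.6, -4.1]
grip_width: 26.6
grip_force: 102.1
```

```bash
python3 -c "
from h import *
s=manip.state();print(s['moment'],s['force'],s['ee_pos'])"
```

```text
[-1.88974355 -0.93130079  0.18850095] [ 2.88487527 -6.64532678 -4.08879807] [531.99028174  81.60534954 160.61083571]
```

Emit:
drive_tool --pt "-0.02 -0.09 0 0" --pt "-0.02 -0.09 0.05 0" --pt "-0.02 -0.09 0.1 0" --pt "-0.02 -0.09 0.15 0" --pt "-0.02 -0.09 0.2 0" --pt "-0.02 -0.09 0.2 0"

```text
time: 16.73
ee_pos: [532.4, 81.4, 158.7]
eef_rot: [-180.0, -0.1, -167.0]
force: [2.6, -5.8, -4.5]
grip_width: 26.6
grip_force: 101.9
```

```bash
python3 -c "
from h import *
s=manip.state();print(s['moment'],s['force'],s['ee_pos'])"
```

```text
[-1.49143317 -0.5524243  -0.1760767 ] [ 2.61545543 -5.83902053 -4.47550887] [532.37503248  81.35387529 158.67633551]
```

It has dropped past the plate level with no push, so the tang has found the slot. I'll ease sideways along the reaction and go on lowering.

Emit:
drive_tool --pt "0 -0.1 0 0" --pt "0 -0.1 0.1 0" --pt "0 -0.1 0.2 0" --pt "0 -0.1 0.3 0" --pt "0 -0.1 0.4 0" --pt "0 -0.1 0.5 0" --pt "0 -0.1 0.5 0"

```text
time: 17.6
ee_pos: [533.1, 80.9, 154.1]
eef_rot: [180.0, -0.0, -167.0]
force: [0.9, -3.7, -5.7]
grip_width: 26.5
grip_force: 101.3
```

```bash
python3 -c "
from h import *
s=manip.state();print(s['moment'],s['force'],s['ee_pos'])"
```

```text
[-0.9303669   0.2461523  -0.10514414] [ 0.89458333 -3.6918847  -5.7133277 ] [533.07741265  80.88155158 154.06363996]
```

Emit:
drive_tool --pt "0 -0.07 0 0" --pt "0 -0.07 0.1 0" --pt "0 -0.07 0.2 0" --pt "0 -0.07 0.3 0" --pt "0 -0.07 0.4 0" --pt "0 -0.07 0.5 0" --pt "0 -0.07 0.6 0" --pt "0 -0.07 0.7 0" --pt "0 -0.07 0.7 0"

```text
time: 18.73
ee_pos: [533.7, 80.6, 147.6]
eef_rot: [180.0, 0.1, -167.0]
force: [1.1, 5.0, 8.4]
grip_width: 26.6
grip_force: 104.4
```

```bash
python3 -c "
from h import *
s=manip.state();print(s['moment'],s['force'],s['ee_pos'])"
```

```text
[1.20657418 0.65842188 0.0154961 ] [1.11402089 4.97301134 8.40013322] [533.73561114  80.61893695 147.64143148]
```

Emit:
drive_tool --pt "0 0.04 0.08 0" --pt "0 0.04 0.16 0" --pt "0 0.04 0.24 0" --pt "0 0.04 0.32 0" --pt "0 0.04 0.4 0" --pt "0 0.04 0.48 0" --pt "0 0.04 0.54 0" --pt "0 0.04 0.54 0"

```text
time: 19.73
ee_pos: [534.7, 80.9, 144.4]
eef_rot: [180.0, 0.2, -167.0]
force: [-6.6, 2.2, 46.8]
grip_width: 26.5
grip_force: 110.4
```

```bash
python3 -c "
from h import *
s=manip.state();print(s['moment'],s['force'],s['ee_pos'])"
```

```text
[ 0.27396076  2.868444   -0.01194442] [-6.6049917   2.19356836 46.82438972] [534.66565162  80.88106658 144.36660161]
```

```bash
python3 -c "
from h import *
d=grab('scene');P=world(d)
cv2.imwrite('pics/s5.png',cv2.resize(d['frame'][160:250,280:370,::-1],(600,600),interpolation=cv2.INTER_CUBIC))
P=P.reshape(-1,3);P=P[np.isfinite(P).all(1)]
P=P[np.hypot(P[:,0]-535,P[:,1]-81)<40]
for z in range(124,148,2):
  q=P[(P[:,2]>=z)&(P[:,2]<z+2)];r=np.hypot(q[:,0]-535,q[:,1]-81);print(z,len(q),r.mean().round(1),r.min().round(1),r.max().round(1))
s=manip.state();print(s['force'],s['ee_pos'])
"
```

```text
124 25 26.0 20.9 29.0
126 25 25.5 20.2 29.1
128 43 23.6 18.1 28.0
130 43 23.3 17.5 27.4
132 16 21.2 17.1 27.1
134 8 20.4 18.7 21.5
136 23 18.8 11.1 21.3
138 25 18.3 13.2 22.1
140 16 18.5 14.6 21.5
142 8 17.4 14.3 19.9
144 8 16.6 14.9 19.6
146 9 17.7 14.9 20.3
[-7.48127747  1.659348   47.28510811] [534.65960107  80.87310197 144.34849951]
```

View pics/s5.png

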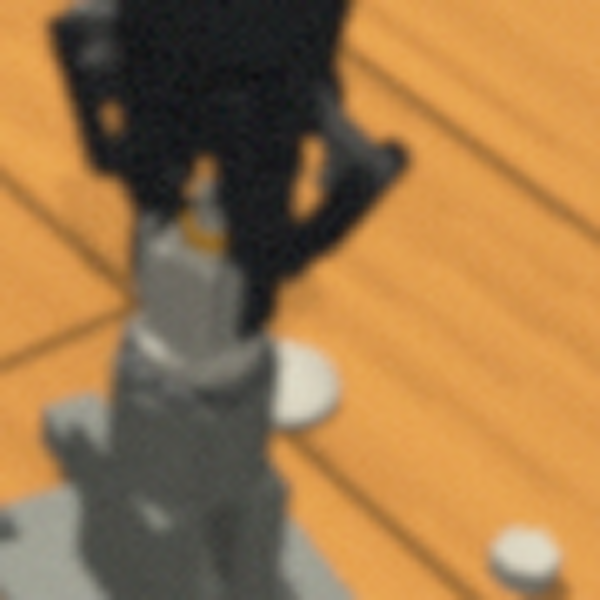

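Emit:
drive_tool --pt "0 0 -0.25 0" --pt "0 0 -0.25 0" --pt "0 0 -0.25 0" --jaw 4

```text
time: 20.15
ee_pos: [533.0, 80.3, 143.9]
eef_rot: [-180.0, -0.0, -167.0]
force: [0.0, 0.2, 0.3]
grip_width: 40.0
grip_force: 0.0
```

Emit:
drive_tool --pt "0 0 -0.05 0" --pt "0 0 -0.05 0" --pt "0 0 -0.05 0" --pt "0 0 -0.05 0" --jaw 2.4 --newtons 120

```text
time: 20.65
ee_pos: [533.0, 80.5, 144.5]
eef_rot: [-180.0, -0.0, -167.0]
force: [-0.4, -0.7, -5.2]
grip_width: 26.8
grip_force: 118.7
```

```bash
python3 -c "
from h import *
s=manip.state();print(s['moment'],s['force'],s['ee_pos'])"
```

```text
[-0.05933624  0.147989    0.02150107] [-0.38120511 -0.70184482 -5.15764319] [532.95812048  80.46882393 144.50843459]
```

Emit:
drive_tool --pt "0 0 0.05 0" --pt "0 0 0.1 0" --pt "0 0 0.15 0" --pt "0 0 0.2 0" --pt "0 0 0.2 0"

```text
time: 21.28
ee_pos: [533.2, 80.5, 144.4]
eef_rot: [-180.0, 0.0, -167.0]
force: [-11.8, -3.1, 34.8]
grip_width: 26.5
grip_force: 124.5
```

```bash
python3 -c "
from h import *
s=manip.state();print(s['moment'],s['force'],s['ee_pos'])"
```

```text
[-0.48769135  2.94982818 -0.06095471] [-11.81290536  -3.09127079  34.84306296] [533.15427928  80.5198472  144.35847888]
```

Solid stop with 40 N and no travel. I'll let go, back off and verify the height.

Emit:
drive_tool --pt "0 0 -0.2 0" --pt "0 0 -0.2 0" --pt "0 0 -0.2 0" --pt "0 0 -0.2 0" --jaw 6

```text
time: 21.78
ee_pos: [533.1, 80.5, 144.6]
eef_rot: [-180.0, -0.0, -167.0]
force: [0.5, 0.1, -0.9]
grip_width: 59.9
grip_force: 0.0
```

Emit:
drive_tool --pt "0 0 -2 0" --pt "0 0 -5 0" --pt "0 0 -9 0" --pt "0 0 -13 0" --pt "2 4 -13 0" --pt "4 9 -13 0.1" --pt "5 14 -13 0.2" --pt "6 20 -13 0.3" --pt "6 25 -13 0.4" --pt "6 28 -13 0.5"

```text
time: 23.02
ee_pos: [410.4, 342.2, 274.6]
eef_rot: [180.0, -0.0, 164.3]
force: [0.7, -1.1, -0.4]
grip_width: 59.8
grip_force: 0.0
```

```bash
python3 - <<'E'
from h import *
s=manip.state();print(s['ee_pos'],s['eef_rot'],s['q'].round(0))
ims=[]
for n in('scene','top'):
    d=grab(n);P=world(d); V=np.array(d['view']);K=np.array(d['intrinsics'])
    c=V@[534,81,150,1];u=int(K[0,0]*c[0]/-c[2]+K[0,2]);v=int(K[1,1]*-c[1]/-c[2]+K[1,2])
    ims.append(cv2.resize(d['frame'][max(v-40,0):v+40,u-40:u+40,::-1],(400,400),interpolation=cv2.INTER_CUBIC))
    P=P.reshape(-1,3);P=P[np.isfinite(P).all(1)];P=P[np.hypot(P[:,0]-534,P[:,1]-81)<40]
    print(n,'hist',[(z,int(((P[:,2]>=z)&(P[:,2]<z+1)).sum())) for z in list(range(126,146))+list(range(172,202))])
    b=P[(P[:,2]>172)&(P[:,2]<184)];print(rect(b) if 0 else cv2.minAreaRect(b[:,:2].astype(np.float32)),b[:,2].mean(),np.median(b[:,2]),P[:,2].max())
cv2.imwrite('pics/s6.png',np.hstack(ims))
E
```

```text
[410.44103652 342.24630415 274.59234533] [ 1.79984209e+02 -1.99777876e-02  1.64311974e+02] [-42.  19.  -5. 102.   2.  59.  26.]
scene hist [(126, 13), (127, 15), (128, 15), (129, 18), (130, 18), (131, 24), (132, 9), (133, 3), (134, 8), (135, 6), (136, 8), (137, 13), (138, 21), (139, 14), (140, 9), (141, 7), (142, 9), (143, 5), (144, 2), (145, 4), (172, 3), (173, 6), (174, 6), (175, 6), (176, 7), (177, 23), (178, 16), (179, 21), (180, 10), (181, 4), (182, 5), (183, 8), (184, 6), (185, 7), (186, 6), (187, 3), (188, 1), (189, 1), (190, 2), (191, 4), (192, 2), (193, 1), (194, 2), (195, 1), (196, 2), (197, 3), (198, 5), (199, 5), (200, 4), (201, 1)]
((536.3204345703125, 81.33526611328125), (31.970073699951172, 29.510223388671875), 13.92043685913086) 178.3537442588676 178.43363266613176 201.16645850482564
top hist [(126, 14), (127, 14), (128, 24), (129, 24), (130, 14), (131, 6), (132, 0), (133, 0), (134, 3), (135, 10), (136, 13), (137, 22), (138, 13), (139, 10), (140, 2), (141, 2), (142, 1), (143, 0), (144, 2), (145, 0), (172, 2), (173, 8), (174, 4), (175, 24), (176, 32), (177, 29), (178, 18), (179, 12), (180, 3), (181, 6), (182, 6), (183, 10), (184, 6), (185, 1), (186, 3), (187, 0), (188, 0), (189, 1), (190, 1), (191, 0), (192, 0), (193, 2), (194, 2), (195, 3), (196, 5), (197, 5), (198, 3), (199, 6), (200, 1), (201, 0)]
((531.7636108398438, 80.05595397949219), (34.14445877075195, 27.931232452392578), 12.505905151367188) 177.6623836773657 177.20488309399366 200.3681981458501
```

View pics/s6.png

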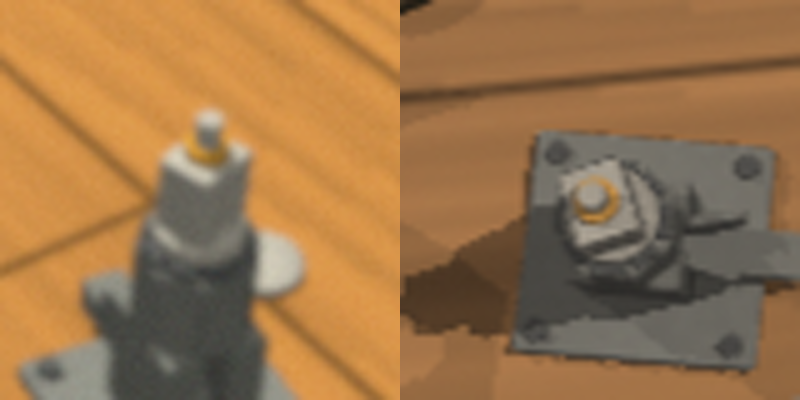

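Home: in the top camera the block top is 48 mm above the rim, and the shoulder sits on the rim with no gap in either view. Now to the drift.

```bash
python3 -c "
from h import *
go(513.1,-273.8,180,-8.2)"
```

```text
pose [410.1 343.  274.3] [ 1.800e+02 -1.000e-01  1.645e+02] q7 26.0 | row: [-26.45 -56.67   9.43] 3.014 dist 632.0
```

Emit:
drive_tool --pt "-1.3 -3 0 0.17" --pt "-2.7 -6 0 0.34" --pt "-4.3 -9.5 0 0.51" --pt "-6 -13 0 0.68" --pt "-8 -17 0 0.85" --pt "-10 -21 0 1.02" --pt "-12 -25 0 1.19" --pt "-13.5 -29 0 1.36" --pt "-15.5 -33 0 1.53" --pt "-17 -37 0 1.7" --jaw 5

```text
time: 24.38
ee_pos: [475.5, -64.5, 274.8]
eef_rot: [180.0, -0.0, 66.7]
force: [0.3, -0.5, -1.6]
grip_width: 49.5
grip_force: 0.0
```

```bash
python3 -c "
from h import *
go(513.1,-273.8,120,-8.2)"
```

```text
pose [475.5 -64.5 274.8] [180.   -0.   66.7] q7 -15.0 | row: [-17.73  11.75  15.48] 1.306 dist 263.0
```

Emit:
drive_tool --pt "-2 1.3 1 0.16" --pt "-4.2 2.8 2.5 0.33" --pt "-6.6 4.4 4 0.5" --pt "-9 6 6 0.67" --pt "-11.4 7.6 8 0.84" --pt "-13.8 9.1 10 1.01" --pt "-16 10.6 12 1.18" --pt "-17.7 11.75 14 1.306" --pt "-17.7 11.75 15.5 1.306" --pt "-17.7 11.75 15.5 1.306" --jaw 5

```text
time: 25.62
ee_pos: [513.7, -270.7, 118.9]
eef_rot: [-180.0, 0.1, -7.7]
force: [0.5, 0.1, 1.0]
grip_width: 50.0
grip_force: 0.0
```

```bash
python3 -c "
from h import *
go(513.1,-273.8,7,-8.2)"
```

```text
pose [ 513.7 -270.7  118.9] [-1.8e+02  1.0e-01 -7.7e+00] q7 -48.0 | row: [-0.02  0.32 11.19] 0.008 dist 112.0
```

Emit:
drive_tool --pt "0 0.3 2 0.01" --pt "0 0.3 4.5 0.01" --pt "0 0.3 7 0.01" --pt "0 0.3 9 0.01" --pt "0 0.3 10.2 0.01" --pt "0 0.3 11 0.01" --pt "0 0.3 11.15 0.01" --pt "0 0.3 11.15 0.01"

```text
time: 26.62
ee_pos: [514.3, -274.3, 8.6]
eef_rot: [180.0, -0.0, -8.4]
force: [-0.4, 0.5, -0.6]
grip_width: 49.8
grip_force: 0.0
```

Emit:
drive_tool --pt "0 0 0 0" --pt "0 0 0 0" --pt "0 0 0 0" --pt "0 0 0 0" --pt "0 0 0 0" --pt "0 0 0 0" --pt "0 0 0 0" --jaw 0.6 --newtons 100

```text
time: 27.5
ee_pos: [514.3, -274.0, 8.7]
eef_rot: [-180.0, -0.0, -8.4]
force: [-1.7, 1.8, 8.4]
grip_width: 8.3
grip_force: 98.8
```

Emit:
drive_tool --pt "0 0 -0.5 0" --pt "0 0 -2 0" --pt "0 0 -4 0" --pt "0 0 -6 0" --pt "0 0 -7 0" --pt "0 0 -7 0"

```text
time: 28.25
ee_pos: [514.5, -274.1, 79.0]
eef_rot: [180.0, -0.1, -8.4]
force: [-0.5, -0.2, -6.7]
grip_width: 8.3
grip_force: 97.6
```

```bash
python3 -c "
from h import *
a=np.radians(80);ax=np.array([533.5,80.6]); 
# origin 300 mm before the axis => nose 125 before
p=ax-300*np.array([np.cos(a),np.sin(a)]); print(p)
go(p[0],p[1],80,80.0);print(manip.state())"
```

```text
[ 481.4055467 -214.8423259]
pose [ 514.5 -274.1   79. ] [ 1.8e+02 -1.0e-01 -8.4e+00] q7 -46.0 | row: [-4.14 -5.38 -0.1 ] -1.543 dist 68.0
{'time': 28.25, 'q': array([  0.14832306,  42.8014476 ,  32.90566025, 106.03584511,
       -34.04836037,  41.27013183, -45.98028932]), 'dq': array([ 0.5060179 ,  1.30378814, -1.02151378,  0.58794453, -0.44851646,
       -0.74826081,  0.31953336]), 'joint_torque': array([ -0.30768477, -96.65915251,  20.6232959 , -25.88035941,
         0.20709319,   0.30030353,  -0.18138837]), 'ee_pos': array([ 514.5151999 , -274.10409787,   79.0114119 ]), 'eef_rot': array([ 1.79990115e+02, -7.17350073e-02, -8.42238507e+00]), 'force': array([-0.51400134, -0.19065876, -6.74252604]), 'moment': array([-0.02976766,  0.10867256,  0.03243246]), 'grip_force': 97.58416056632996, 'grip_width': 8.272092736287956}
```

Emit:
drive_tool --pt "-0.4 -0.5 0 -0.16" --pt "-0.9 -1.2 0 -0.33" --pt "-1.4 -1.8 0 -0.5" --pt "-1.9 -2.4 0 -0.67" --pt "-2.4 -3 0 -0.84" --pt "-2.9 -3.7 0 -1.01" --pt "-3.4 -4.4 0 -1.18" --pt "-3.9 -5 0 -1.35" --pt "-4.1 -5.4 0 -1.48" --pt "-4.1 -5.4 0 -1.543"

```text
time: 29.5
ee_pos: [481.1, -214.4, 77.7]
eef_rot: [-180.0, -0.0, 80.2]
force: [-0.0, -0.3, -6.4]
grip_width: 8.1
grip_force: 97.8
```

Emit:
drive_tool --pt "0 0 0 0" --pt "0 0 0 0"

```text
time: 29.75
ee_pos: [481.3, -214.7, 77.9]
eef_rot: [-180.0, -0.0, 79.9]
force: [-0.2, -0.6, -6.4]
grip_width: 8.0
grip_force: 97.8
```

```bash
python3 - <<'E'
from h import *
s=manip.state();print(s['ee_pos'],s['eef_rot'])
ims=[]
for n in('scene','top'):
    d=grab(n);P=world(d);V=np.array(d['view']);K=np.array(d['intrinsics'])
    c=V@[510,-30,60,1];u=int(K[0,0]*c[0]/-c[2]+K[0,2]);v=int(K[1,1]*-c[1]/-c[2]+K[1,2])
    ims.append(cv2.resize(d['frame'][v-70:v+70,u-70:u+70,::-1],(400,400),interpolation=cv2.INTER_CUBIC))
    Q=P.reshape(-1,3);Q=Q[np.isfinite(Q).all(1)]
    w=np.radians(80);e=np.array([np.cos(w),np.sin(w)]);f=np.array([-e[1],e[0]])
    al=(Q[:,:2]-[533.5,80.6])@e; la=(Q[:,:2]-[533.5,80.6])@f
    g=(al>-262)&(al<-110)&(abs(la)<25)&(Q[:,2]>60)&(Q[:,2]<125)
    print(n,'drift',g.sum(),'nose',al[g].max() if g.any() else 0)
    for a0 in range(-260,-115,20):
        h=g&(al>=a0)&(al<a0+20)
        if h.sum()>3: print(a0,h.sum(),'lat',la[h].min().round(1),la[h].max().round(1),np.median(la[h]).round(1),'z',np.percentile(Q[h,2],[2,98]).round(1))
    for a0,a1 in((-90,-75),(-75,-58)):
        h=(al>a0)&(al<a1)&(abs(la)<25)&(Q[:,2]>22)&(Q[:,2]<45)
        print('ledge',a0,h.sum(),la[h].min().round(1),la[h].max().round(1),np.median(la[h]).round(1),'z',np.median(Q[h,2]).round(1))
cv2.imwrite('pics/s7.png',np.hstack(ims))
E
```

```text
[ 481.29861516 -214.71454082   77.9133572 ] [-1.79972028e+02 -1.33591785e-03  7.98704996e+01]
scene drift 285 nose -124.54508621804054
-260 50 lat -6.5 5.2 -4.6 z [ 72.  107.9]
-240 45 lat -6.2 4.3 -4.6 z [ 72.2 102.5]
-220 44 lat -6.7 4.0 -4.5 z [72.  99.5]
-200 44 lat -6.1 5.6 -4.1 z [70.2 94.7]
-180 35 lat -6.6 5.3 -4.2 z [70.7 90.5]
-160 38 lat -7.0 6.0 -3.2 z [71.4 88.6]
-140 26 lat -6.6 4.2 -2.6 z [71.4 83.3]
ledge -90 37 -13.7 10.6 -4.0 z 30.2
ledge -75 5 -14.2 -11.5 -12.5 z 29.8
top drift 287 nose -126.9801999267467
-260 52 lat -2.6 7.5 3.1 z [ 73.2 106.9]
-240 41 lat -1.8 7.5 4.0 z [ 82.8 104.2]
-220 50 lat -3.0 7.7 3.2 z [71.2 98.8]
-200 41 lat -1.9 7.6 3.8 z [74.5 94.5]
-180 39 lat -2.6 7.5 2.9 z [70.9 91.2]
-160 39 lat -2.1 7.7 3.4 z [73.  85.7]
-140 22 lat -0.7 7.0 2.3 z [76.  83.4]
ledge -90 55 -10.4 13.6 2.6 z 29.5
ledge -75 62 -9.9 13.7 1.4 z 29.2
```

View pics/s7.png

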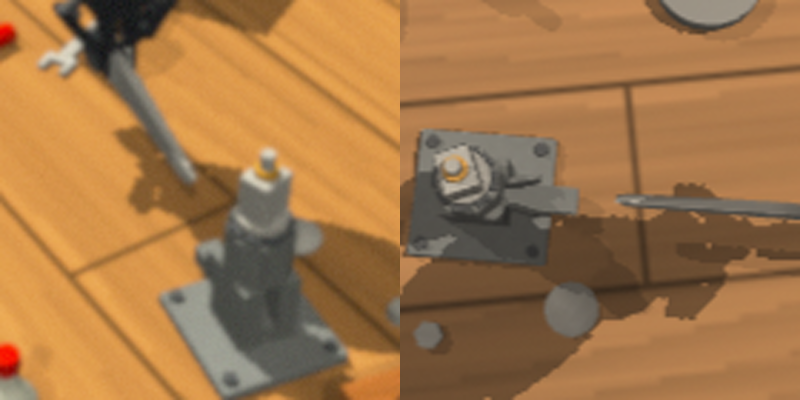

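Scene (left): the drift nose at (190,180) points at the ledge. Top (right): nose at (620,200), ledge end at (578,200). In both cameras the drift sits 0.9 mm off laterally. I'll correct that, lower and advance.

Emit:
drive_tool --pt "0 0.09 1 0" --pt "0 0.09 2 0" --pt "0 0.09 3 0" --pt "0 0.09 3.6 0" --pt "1.5 0.09 3.7 0" --pt "3 0.09 3.7 0" --pt "4.5 0.09 3.7 0" --pt "6 0.09 3.7 0" --pt "6.5 0.09 3.7 0" --pt "6.5 0.09 3.7 0"

```text
time: 31.1
ee_pos: [493.8, -150.6, 41.3]
eef_rot: [180.0, 0.0, 80.0]
force: [-0.1, -1.0, -6.0]
grip_width: 8.2
grip_force: 97.8
```

Emit:
drive_tool --pt "0 0 0.05 0" --pt "0 0 0.1 0" --pt "0 0 0.15 0" --pt "0 0 0.2 0" --pt "0 0 0.2 0"

```text
time: 31.72
ee_pos: [493.6, -150.9, 39.2]
eef_rot: [-180.0, 0.0, 80.0]
force: [-0.2, 0.7, -5.7]
grip_width: 8.2
grip_force: 97.8
```

Emit:
drive_tool --pt "0.5 0 0 0" --pt "1 0 0 0" --pt "1.5 0 0 0" --pt "2 0 0 0" --pt "2.5 0 0 0" --pt "3 0 0 0" --pt "3.5 0 0 0" --pt "4 0 0 0" --pt "4 0 0 0"

```text
time: 32.85
ee_pos: [500.8, -111.0, 39.2]
eef_rot: [180.0, -0.0, 80.0]
force: [0.0, 0.3, -7.2]
grip_width: 8.6
grip_force: 97.8
```

```bash
cat > st.py <<'E'
from h import *
s=manip.state();a=np.radians(80);e=np.array([np.cos(a),np.sin(a)]);f=np.array([-e[1],e[0]])
d=s['ee_pos'][:2]-[533.5,80.6]
print('nose est',(d@e+175).round(1),'lat',(d@f).round(1),'z',s['ee_pos'][2].round(1),'F along',(s['force'][:2]@e).round(1),'lat',(s['force'][:2]@f).round(1),'z',s['force'][2].round(1),'M',s['moment'].round(2),'t',s['time'])
E
python3 st.py
```

```text
nose est -19.4 lat -1.0 z 39.2 F along 0.3 lat 0.0 z -7.2 M [-0.05  0.04  0.05] t 32.85
```

Emit:
drive_tool --pt "0.6 0 0.02 0" --pt "1.2 0 0.04 0" --pt "1.8 0 0.06 0" --pt "2.4 0 0.06 0" --pt "3 0 0.06 0" --pt "3.6 0 0.06 0" --pt "4.2 0 0.06 0" --pt "4.8 0 0.06 0" --pt "5.4 0 0.06 0" --pt "5.4 0 0.06 0"

```text
time: 34.1
ee_pos: [510.2, -57.6, 38.6]
eef_rot: [180.0, -0.0, 80.0]
force: [0.3, 0.6, -4.5]
grip_width: 8.5
grip_force: 98.0
```

```bash
python3 st.py
```

```text
nose est 34.8 lat -1.0 z 38.6 F along 0.7 lat -0.2 z -4.5 M [ 0.17 -0.01 -0.01] t 34.1
```

Nearly on the floor. I'll go on until the lift starts.

Emit:
drive_tool --pt "0.3 0 0.03 0" --pt "0.6 0 0.03 0" --pt "0.9 0 0.03 0" --pt "1.2 0 0.03 0" --pt "1.5 0 0.03 0" --pt "1.8 0 0.03 0" --pt "2.1 0 0.03 0" --pt "2.4 0 0.03 0" --pt "2.7 0 0.03 0" --pt "2.7 0 0.03 0" --newtons 120

```text
time: 35.35
ee_pos: [514.4, -34.7, 38.6]
eef_rot: [180.0, 0.2, 79.8]
force: [-3.8, -20.7, 10.8]
grip_width: 8.0
grip_force: 105.1
```

```bash
python3 st.py
```

```text
nose est 58.1 lat -1.2 z 38.6 F along -21.1 lat 0.2 z 10.8 M [-4.09  0.78  0.01] t 35.35
```

Emit:
drive_tool --pt "0.25 0 0 0" --pt "0.5 0 0 0" --pt "0.75 0 0 0" --pt "1 0 0 0" --pt "1.25 0 0 0" --pt "1.5 0 0 0" --pt "1.75 0 0 0" --pt "2 0 0 0" --pt "2.1 0 0 0" --pt "2.1 0 0 0"

```text
time: 36.6
ee_pos: [518.1, -14.5, 38.7]
eef_rot: [180.0, 0.2, 79.8]
force: [-4.1, -22.8, 12.1]
grip_width: 8.3
grip_force: 105.2
```

```bash
cat > ht.py <<'E'
from h import *
for n in('scene','top'):
    d=grab(n);P=world(d).reshape(-1,3);P=P[np.isfinite(P).all(1)];P=P[np.hypot(P[:,0]-534,P[:,1]-81)<32]
    H=[(z,int(((P[:,2]>=z)&(P[:,2]<z+1)).sum())) for z in range(174,192)]
    print(n,H,'max',P[:,2].max())
E
python3 st.py;python3 ht.py
```

```text
nose est 78.7 lat -1.3 z 38.7 F along -23.2 lat 0.0 z 12.1 M [-4.6   0.72 -0.01] t 36.6
scene [(174, 7), (175, 9), (176, 5), (177, 5), (178, 5), (179, 11), (180, 7), (181, 14), (182, 21), (183, 22), (184, 12), (185, 5), (186, 5), (187, 7), (188, 4), (189, 11), (190, 6), (191, 3)] max 393.50093728602496
top [(174, 0), (175, 0), (176, 0), (177, 1), (178, 0), (179, 0), (180, 4), (181, 7), (182, 3), (183, 4), (184, 3), (185, 0), (186, 1), (187, 0), (188, 2), (189, 0), (190, 0), (191, 0)] max 200.92576947676616
```

Emit:
drive_tool --pt "0.2 0 0 0" --pt "0.4 0 0 0" --pt "0.6 0 0 0" --pt "0.8 0 0 0" --pt "0.85 0 0 0" --pt "0.85 0 0 0" --pt "0.85 0 0 0"

```text
time: 37.58
ee_pos: [519.7, -5.4, 38.7]
eef_rot: [180.0, 0.1, 79.8]
force: [-3.1, -20.2, 12.0]
grip_width: 8.1
grip_force: 105.2
```

```bash
sed -i 's/    print(n,H.*/    b=P[(P[:,2]>179)\&(P[:,2]<189)]; print(n,H,np.median(b[:,2]),max(H,key=lambda t:t[1]))/' ht.py; python3 st.py;python3 ht.py
```

```text
nose est 87.9 lat -1.3 z 38.7 F along -20.5 lat -0.4 z 12.0 M [-3.96  0.63 -0.06] t 37.575
scene [(174, 5), (175, 10), (176, 3), (177, 5), (178, 8), (179, 5), (180, 10), (181, 2), (182, 14), (183, 15), (184, 23), (185, 24), (186, 9), (187, 3), (188, 4), (189, 4), (190, 7), (191, 13)] 184.40425369455988 (185, 24)
top [(174, 0), (175, 0), (176, 0), (177, 0), (178, 0), (179, 0), (180, 0), (181, 0), (182, 0), (183, 0), (184, 0), (185, 0), (186, 0), (187, 0), (188, 0), (189, 0), (190, 0), (191, 0)] nan (174, 0)
  return _methods._mean(a, axis=axis, dtype=dtype,
  ret = ret.dtype.type(ret / rcount)
```

Emit:
drive_tool --pt "0.1 0 0 0" --pt "0.22 0 0 0" --pt "0.22 0 0 0" --pt "0.22 0 0 0"

```text
time: 38.17
ee_pos: [520.2, -2.8, 38.7]
eef_rot: [180.0, 0.1, 79.8]
force: [-4.1, -17.9, 11.7]
grip_width: 8.2
grip_force: 105.2
```

Emit:
drive_tool --pt "0 0 0 0" --pt "0 0 0 0" --pt "0 0 0 0" --pt "0 0 0 0" --pt "0 0 0 0" --jaw 4

```text
time: 38.8
ee_pos: [520.3, -0.4, 38.3]
eef_rot: [-180.0, -0.0, 80.0]
force: [0.3, -0.4, -0.5]
grip_width: 40.2
grip_force: 0.0
```

```bash
python3 st.py
```

```text
nose est 93.0 lat -1.0 z 38.3 F along -0.3 lat -0.3 z -0.5 M [-0.02  0.01  0.02] t 38.8
```

Emit:
drive_tool --pt "-0.1 0 -1 0" --pt "-0.2 0 -3 0" --pt "-0.2 0 -6 0" --pt "-1 0 -10 0" --pt "-4 0 -15 0" --pt "-8 0 -20 0" --pt "-13 0 -24 0" --pt "-18 0 -26 0" --pt "-23 0 -26 0" --pt "-23 0 -26 0"

```text
time: 40.05
ee_pos: [478.6, -230.7, 299.3]
eef_rot: [179.9, 0.1, 79.6]
force: [0.4, 0.5, -0.9]
grip_width: 40.0
grip_force: 0.0
```

```bash
python3 - <<'E'
from h import *
ims=[]
a=np.radians(80);e=np.array([np.cos(a),np.sin(a)]);f=np.array([-e[1],e[0]])
for n in('scene','top'):
    d=grab(n);P=world(d);V=np.array(d['view']);K=np.array(d['intrinsics'])
    c=V@[530,50,80,1];u=int(K[0,0]*c[0]/-c[2]+K[0,2]);v=int(K[1,1]*-c[1]/-c[2]+K[1,2])
    ims.append(cv2.resize(d['frame'][v-70:v+70,u-70:u+70,::-1],(400,400),interpolation=cv2.INTER_CUBIC))
    P=P.reshape(-1,3);P=P[np.isfinite(P).all(1)];al=(P[:,:2]-[533.5,80.6])@e;la=(P[:,:2]-[533.5,80.6])@f
    g=(abs(la)<10)&(P[:,2]>28)&(P[:,2]<60)&(al>30)&(al<130);print(n,'nose',al[g].max() if g.any() else None)
    P=P[np.hypot(P[:,0]-534,P[:,1]-81)<32]
    print([(z,int(((P[:,2]>=z)&(P[:,2]<z+1)).sum())) for z in range(174,192)],[(z,int(((P[:,2]>=z)&(P[:,2]<z+1)).sum())) for z in range(126,152)])
cv2.imwrite('pics/s8.png',np.hstack(ims)); s=manip.state();print(s['ee_pos'],s['force'])
E
```

```text
scene nose 89.80563474948598
[(174, 9), (175, 8), (176, 5), (177, 10), (178, 2), (179, 7), (180, 6), (181, 5), (182, 5), (183, 16), (184, 10), (185, 21), (186, 21), (187, 15), (188, 5), (189, 2), (190, 7), (191, 4)] [(126, 9), (127, 14), (128, 16), (129, 36), (130, 37), (131, 22), (132, 9), (133, 2), (134, 0), (135, 0), (136, 0), (137, 3), (138, 2), (139, 3), (140, 6), (141, 5), (142, 8), (143, 7), (144, 15), (145, 19), (146, 15), (147, 10), (148, 7), (149, 4), (150, 11), (151, 6)]
top nose 87.03180813818251
[(174, 2), (175, 1), (176, 2), (177, 1), (178, 2), (179, 1), (180, 0), (181, 4), (182, 24), (183, 28), (184, 30), (185, 27), (186, 12), (187, 4), (188, 8), (189, 10), (190, 10), (191, 4)] [(126, 10), (127, 17), (128, 24), (129, 19), (130, 14), (131, 7), (132, 2), (133, 0), (134, 0), (135, 0), (136, 0), (137, 0), (138, 0), (139, 0), (140, 3), (141, 5), (142, 11), (143, 16), (144, 19), (145, 13), (146, 6), (147, 2), (148, 0), (149, 0), (150, 1), (151, 1)]
[ 479.91901563 -227.06220043  298.69384696] [ 0.10260022 -0.75094323 -0.55046699]
```

View pics/s8.png

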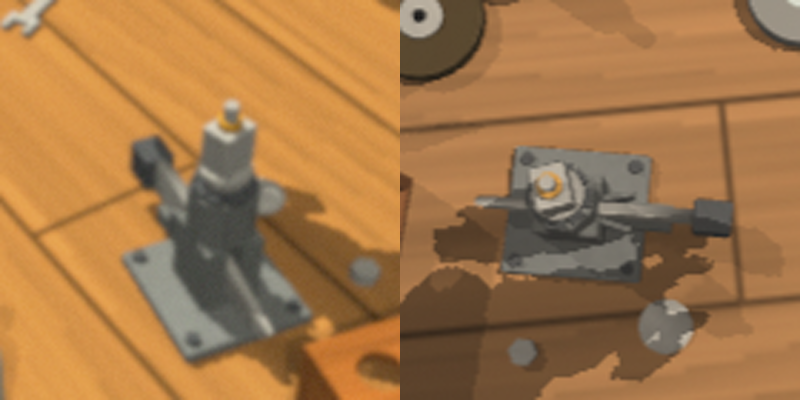

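The drift has gone right through the slot. The arbor stands upright, about 7 mm above its seat, and the gripper is clear of everything. Handing in.

```bash
python3 -c "
from plant import manip
print(manip.hand_in())"
```

```text
the job is handed in; nothing more can be done
None
```

The job is handed in: the arbor's tang found the slot, it was pressed home and released, and the drift then lifted it about 7 mm by camera, leaving it standing on the drift; peak measured push was about 52 N (momentary peaks not logged), at about 40 s of the 72 s allowed.

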